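# Fetch the third brass foot from the sliding-lid accessory box

### The arm

A 6-joint arm with a two-finger parallel gripper is mounted at the origin on the work surface. World frame = base frame: x ahead of the robot, y to its left, z up, the work surface at z = 0. Lengths are in mm, angles in rad, forces in N, time in s.
With the tool pointing down it reaches from about 275 to 850 mm from the base axis. Payload 5.2 kg.
Tool frame: the origin (TCP) lies at the centre of the arm's flange, where the gripper is bolted on; the fingertips stand 173 mm ahead of it and the grasp point (between the pads) lies 155 mm ahead of it; y points along the fingers, z is the direction in which the jaws open and shut, and the axes are right-handed (so a half turn about y gives the same grasp; the last joint's range is limited). The gripper opens to 85 mm and grips with 20 to 120 N. Pads are 22 mm wide; open, the fingers measure 114 mm over their backs; the gripper's body (76 mm by 85 mm) begins 54 mm behind the grasp point. The pads swing forward as they close: fully open they stand 13 mm farther back than shut.
Start: joints at [-1.459, 0.259, 1.535, -0, 1.348, -0.203], TCP at [170.316, -522.971, 404.71] pointing down, gripper open.
Joint ranges: [-3.14, 3.14], [-0.91, 2.08], [0.19, 2.58], [-1.22, 4.36], [0.22, 2.71], [-3.12, 3.12]. Speed limits (rad/s): [2.57, 2.57, 3.14, 3.14, 3.14, 3.14].

### API

Orientations are given as a rotation vector (axis times angle).
In Python, from rig import bot gives the robot as it stands.
- The arm moves only by the tool step_arm, never from a script. Its argument "increments" is a list of rows, each a list of 3 entries, a list of its own where there are three numbers: the opening, from -1 (shut) to 1 (fully open), then the shift along the tool's x, y, z scaled (see below), then the turn about the tool's y scaled (see below). A call has exactly 5 rows; each row is the pose to reach, as a shift and turn from the pose measured when the call began, along the tool's axes at that moment; what a row does not reach only later rows make up. The controller multiplies each number of a shift by 80 mm and each number of a turn by 90 degrees. A row lasts 1/8 s, in which the tool goes at most 62.5 mm and 10.7 degrees, less where a joint would pass 70% of its speed; a pose out of reach is approached as far as the arm can. A call with a number of a shift or a turn outside -1 to 1 is refused whole. A call with a gripper value outside its range is refused whole. The fingers move at their own pace and stop on an object; "squeeze" is the grip in N (left out, the last holds). Time passes only in rows, so rows that repeat a pose let the fingers close, or fill a call up. It gives the time, the measured TCP pose, the force and the opening at its end, in the units of the state.
- bot.read_state(): the state, without advancing time (a new reading comes with each control period).
- bot.snapshot(name): name is "scene" or "top"; returns a dict with "color" (400x640x3 uint8, red, green, blue), "depth" (400x640 float32, mm along the optical axis (not along the pixel's ray), 0 where there is no reading), "mtx" (3x3 intrinsics, pixels), "k1" (the pictures are not rectified: a ray, as slopes to the right and down, at radius r is drawn at 1 + k1 r^2 times it, then the intrinsics apply), "world_from_camera" (4x4, takes a point from camera to world coordinates). Camera axes: x right, y down, z forward; pixel columns grow to the right and rows downward; lengths in mm; the calibration is good to about 2 mm. A picture is of the moment at which its call begins.
- bot.job_done(): hands the job in, once; it reports no verdict.
Trained networks look in a picture, given as the dict that the camera call returned (one of the last four; its "shot" number tells which), for a name from the list of things; names that differ only in an ending like _2 or _b are one class to them, and where a whole thing is asked for, a point or a joint stands for the part that bears it (a point fixed in the world has none). Each returns a list of dicts, best first, with "p" (0 to 1); they miss things now and then, are a little off and sometimes report something else, mostly with a low value. They report only what shows in the picture. A call takes as long as a camera call.
- bot.spot_in(thing, picture): "point" ([column, row] in pixels, amid what is visible of it).
- bot.masks_of(thing, picture): "region" (400x640 bool, what is visible of it) and "point" ([column, row] in pixels, amid what is visible of it).
The state is a dict: "time_s": time; "q": joint angles; "qvel": joint speeds; "effort": joint torques, N m; "ee_pos": TCP position; "tool_rot": TCP orientation; "wrist_force": force on the tool from outside, world axes, zero at the start; "moment": the same for the moment, N m; "gripper_width": opening from 0.0 (shut) to 1.0 (fully open).
Only numpy, scipy, OpenCV 4.12 (cv2) and the standard library are available. Lean on these libraries where they do the work, as an engineer would, in place of code of your own. Each camera call takes 0.05 s, during which the arm holds its last target.

### The job

The round stone amplifier board still lacks its third foot: slide the lid of the dark wooden accessory box fully open along its tracks, lift out the brass foot (not the black one, which stays in the box), and set it down gently, upright, in the middle of the one bare blue pad on the board. Leave the lid open.

Things in the scene. Friction and masses are not known exactly. Their poses are not given: they have to be found in the camera images.
- lid (a joint): How far the light wooden lid of the fixed dark wooden box has slid open, in m: 0 closed, 0.14 fully open at its stop; starts at 0 to 0.015. It slides level towards +y of lid_knob, is captive in grooves, stays where left, takes about 2 N. Box: 124 mm (x) by 300 mm (y), rims 71 mm above the table; the lid parks over its solid half.
- lid_knob (a point): Middle of the aluminium knob on the lid's centre, an upright cylinder 26 mm in diameter, 32 mm tall; this point is 16 mm above the lid's top and 81 mm above the table, and moves with the lid. z is up, +y the way the lid opens (the box's long direction). The compartment under the closed lid: 130 mm (y) by 104 mm (x), floor 8 mm above the table, centre 4 mm towards -y from the closed knob.
- foot_mid (a point): Centre (half-way up) of the loose brass foot: an upright cylinder 36 mm in diameter, 45 mm tall, with a thin black band near its top, about 0.35 kg. It starts standing in the box's compartment, hidden under the lid, beside a black one; which is nearer to which end varies, their centres are about 62 mm apart along the box's length.
- black_foot_mid (a point): Centre (half-way up) of the loose black foot, of the same size as the brass one, standing in the same compartment. It stays in the box.
- pad_top (a point): Centre of the top face of the one bare blue felt pad, a disc 66 mm in diameter, top 15 mm above the table, fixed on the round pale stone board (210 mm in diameter, 12 mm thick). The board's two other pads, centres 111 mm from this one, already carry a fixed brass foot each of the same size. z is up.

How it is judged (in metres and radians):
On the way, in this order (a step that is already met when the one before it is completed fails the run):
1. the lid has been slid open until it clears the compartment (at least 125 of its 140 mm) (value of joint lid above 0.125 m), for 0.2 s.
2. the brass foot has been lifted out above the rims of the box (height (world z) of foot_mid above 0.09 m), for 0.1 s.
At the end, for the whole second after the job is handed in: The brass foot stands upright (within 10 degrees), at rest and released, on the bare blue pad, its centre within 16 mm of the pad's centre; the lid is still open (at least 120 mm) and the black foot is still in the box (horizontal distance between foot_mid and pad_top below 0.016 m and z of foot_mid in the frame of pad_top between 0.018 and 0.027 m and angle between foot_mid's own z axis and vertical below 0.17 rad and linear speed of foot below 0.02 m/s and value of joint lid above 0.12 m and height (world z) of black_foot_mid below 0.05 m); the robot touches nothing.
It fails at once if the black foot is lifted out of its place in the box (more than 25 mm up) (height (world z) of black_foot_mid above 0.056 m).
It fails at once if the brass foot is let go more than 20 mm above the pad's level near the pad (dropped) (z of foot_mid in the frame of pad_top above 0.0425 m and horizontal distance between foot_mid and pad_top below 0.08 m and contact force between foot and the fingers below 0.01 N).
It also fails if it takes over 51 s, if anything falls off the work surface, if the arm or the gripper's body presses on something with over 40 N, if the wrist force passes 120 N, or if a joint passes its speed limit or range.

## Working session

There is one attempt and no reset: what is moved stays moved. The work goes in short steps, Python scripts to look and compute and a tool call to move; the robot and the scene stay as the last step left them, time stands still between calls to the robot, and variables do not carry over. Pictures are saved under pics/ and viewed, and the job is handed in when it is done.

Besides the shell and the picture viewer there is one more tool, called after "Emit:" as a command line: name --argument value ..., lists and objects as JSON in quotes. step_arm: Moves the arm, as the interface text tells. Shifts and turns lie within -1 to 1; 1 stands for 80 mm of shift or 90 degrees of turn. Its arguments: {"type":"object","properties":{"increments":{"type":"array","items":{"type":"array"}},"squeeze":{"type":"number"}},"required":["increments"]}

```bash
ls; mkdir -p pics; cat > h.py <<'E'
import numpy as np, cv2
from rig import bot
from scipy.spatial.transform import Rotation as R
def save(p,n): cv2.imwrite(f'pics/{n}.png',p['color'][:,:,::-1])
def ray(p,uv):
    K=p['mtx'];x=(uv[0]-K[0,2])/K[0,0];y=(uv[1]-K[1,2])/K[1,1];k=p['k1']
    a,b=x,y
    for _ in range(20):
        s=1+k*(a*a+b*b);a,b=x/s,y/s
    return np.array([a,b,1.])
def at_z(p,uv,z):
    T=np.array(p['world_from_camera']);d=T[:3,:3]@ray(p,uv);o=T[:3,3]
    return o+d*(z-o[2])/d[2]
def at_d(p,uv):
    T=np.array(p['world_from_camera']);r=ray(p,uv);u,v=int(round(uv[0])),int(round(uv[1]))
    return T[:3,:3]@(r*float(p['depth'][v,u]))+T[:3,3]
def cloud(p):
    h,w=p['depth'].shape;K=p['mtx'];u,v=np.meshgrid(np.arange(w),np.arange(h))
    x=(u-K[0,2])/K[0,0];y=(v-K[1,2])/K[1,1];a,b=x.copy(),y.copy()
    for _ in range(20):
        s=1+p['k1']*(a*a+b*b);a,b=x/s,y/s
    P=np.stack([a,b,np.ones_like(a)],-1)*p['depth'][...,None]
    T=np.array(p['world_from_camera']);return P@T[:3,:3].T+T[:3,3]
def rel(target):
    s=bot.read_state();Rm=R.from_rotvec(s['tool_rot']).as_matrix()
    return Rm.T@(np.array(target)-s['ee_pos'])/80
E
python3 - <<'E'
from h import *
s=bot.read_state();print(s);print(R.from_rotvec(s['tool_rot']).as_matrix().round(3))
for n in('top','scene'):
    p=bot.snapshot(n);save(p,n+'0');print(n,np.array(p['world_from_camera'])[:3,3])
    for t in('lid','lid_knob','pad_top','foot_mid'):
        for r in bot.spot_in(t,p)[:4]:print(t,r['p'],r['point'],at_d(p,r['point']).round(1))
E
```

```text
pics
{'time_s': 0.0, 'q': array([-1.45881259e+00,  2.59295838e-01,  1.53608425e+00,  5.67643781e-06,
        1.34798607e+00, -2.02786193e-01]), 'qvel': array([ 0.00087736, -0.00099218,  0.0001048 ,  0.00093985, -0.00059596,
       -0.00105826]), 'effort': array([-1.00733931e-03, -4.46035731e+01, -2.90573019e+01, -2.87559606e-04,
        1.15987135e-02,  1.50824398e-06]), 'ee_pos': array([ 170.28396059, -522.74231717,  403.89932739]), 'tool_rot': array([-0.32547245,  2.05331018, -2.04963067]), 'wrist_force': array([ 0.52338983, -0.19459359, -0.37289805]), 'moment': array([-0.00314217,  0.01410786, -0.00866381]), 'gripper_width': 1.0021444981719407}
[[-0.951 -0.     0.31 ]
 [-0.31   0.002 -0.951]
 [-0.    -1.    -0.002]]
top [358.94813179 -63.31724309 916.16323807]
lid 0.62 [219.9, 232.8] [497.3 124.6  95.7]
lid_knob 0.64 [221.4, 232.0] [499.  122.   93.7]
pad_top 0.84 [420.4, 195.0] [ 553.9 -301.4   14.3]
scene [ 993.62504408 -318.5916674   727.01883878]
lid 0.8 [409.6, 168.2] [512.1 116.6  74.5]
lid_knob 0.94 [412.5, 170.8] [514.4 123.4  66.3]
lid_knob 0.64 [214.8, 282.9] [ 559.3 -298.8   15. ]
pad_top 0.8 [214.5, 284.5] [ 562.5 -300.2   15.6]
```

View pics/top0.png

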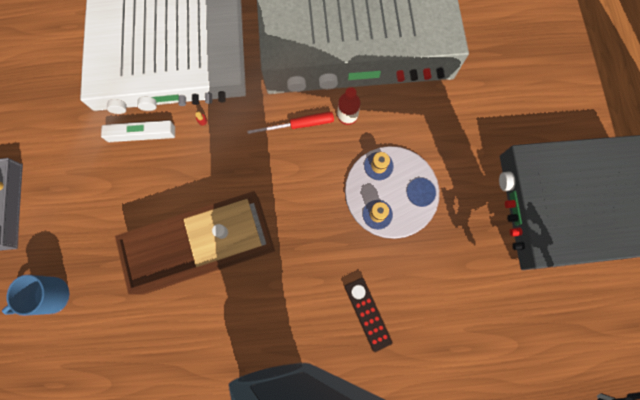

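View pics/scene0.png

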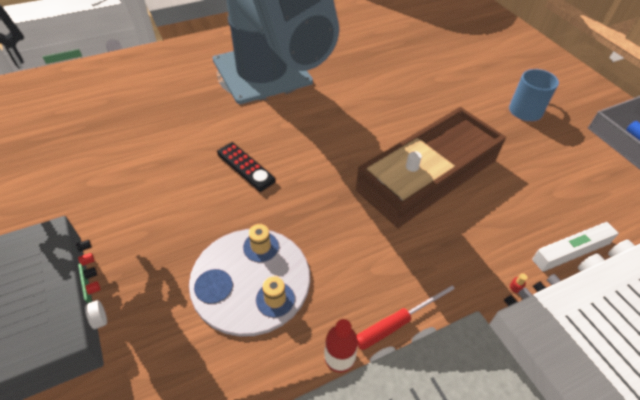

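The top view shows the knob at (220,231), the lid at (187-267, 200-262) and the bare pad at (421,192). The box's long axis tilts slightly. In the scene view the knob is at (413,160) and the pad at (213,286).

```bash
python3 - <<'E'
from h import *
for n in('top','scene'):
    p=bot.snapshot(n);P=cloud(p)
    m=(P[...,2]>55)&(P[...,2]<80)&(P[...,0]>380)&(P[...,0]<620)&(P[...,1]>-20)&(P[...,1]<330)&(p['depth']>0)
    m=cv2.morphologyEx(m.astype(np.uint8),cv2.MORPH_OPEN,np.ones((2,2)))
    nc,l,st,c=cv2.connectedComponentsWithStats(m);k=1+np.argmax(st[1:,4])
    q=P[l==k][:,:2].astype(np.float32);print(n,len(q),cv2.minAreaRect(q),np.median(P[l==k][:,2]))
    for t in('lid','lid_knob','pad_top'):
        for r in bot.masks_of(t,p)[:2]:
            g=r['region'];ys,xs=np.nonzero(g);Q=P[g]
            print(t,r['p'],g.sum(),xs.min(),xs.max(),ys.min(),ys.max(),np.median(Q,0).round(1))
            if t=='lid':
                z=Q[(Q[:,2]>55)&(Q[:,2]<75)];print('  lid rect',cv2.minAreaRect(z[:,:2].astype(np.float32)),np.median(z[:,2]))
            if t=='lid_knob':
                z=Q[(Q[:,2]>90)&(Q[:,2]<105)];print('  knob top',len(z),z.mean(0) if len(z) else 0, 'px at z81',at_z(p,(xs.mean(),ys.mean()),85))
            if t=='pad_top': print('  padray', at_z(p,(xs.mean(),ys.mean()),15), at_z(p,((xs.min()+xs.max())/2,(ys.min()+ys.max())/2),15))
c=bot.snapshot('top')['color'][180:310,100:290];cv2.imwrite('pics/c1.png',cv2.resize(c[:,:,::-1],None,fx=4,fy=4,interpolation=cv2.INTER_CUBIC))
E
```

```text
top 6773 ((491.33209228515625, 133.41671752929688), (416.5978088378906, 226.6391143798828), 84.61029815673828) 64.48630908054247
lid 0.55 3354 184 260 200 266 [501.7 126.1  64.8]
  lid rect ((502.932861328125, 129.36248779296875), (105.47681427001953, 140.6134796142578), 13.462322235107422) 64.67866844451044
lid_knob 0.61 3447 184 261 199 266 [501.9 125.9  64.8]
  knob top 129 [502.82346164 127.29310631  96.30555086] px at z81 [499.71820293 123.21737063  85.        ]
pad_top 0.76 702 407 435 177 206 [ 561.1 -304.    14.5]
  padray [ 561.2325333  -303.85920836   15.        ] [ 561.50311604 -303.64860567   15.        ]
scene 6672 ((626.1884765625, -2.0347900390625), (224.05758666992188, 943.7530517578125), 35.898773193359375) 65.2945100684887
lid 0.92 2773 367 452 138 199 [507.7 119.   66. ]
  lid rect ((501.9669494628906, 129.91200256347656), (107.56238555908203, 152.2581787109375), 12.923495292663574) 65.90157383621289
lid_knob 0.73 2768 368 453 138 199 [507.6 119.1  66. ]
  knob top 127 [505.66891123 126.02672593  96.75668625] px at z81 [518.2026945  110.72471641  85.        ]
lid_knob 0.68 1076 193 232 269 303 [ 563.  -304.2   14.8]
  knob top 0 0 px at z81 [ 605.50198715 -305.61854797   85.        ]
pad_top 0.59 1097 193 232 269 304 [ 564.3 -304.2   14.8]
  padray [ 564.15532115 -304.16069587   15.        ] [ 564.3888395  -304.44249821   15.        ]
```

View pics/c1.png

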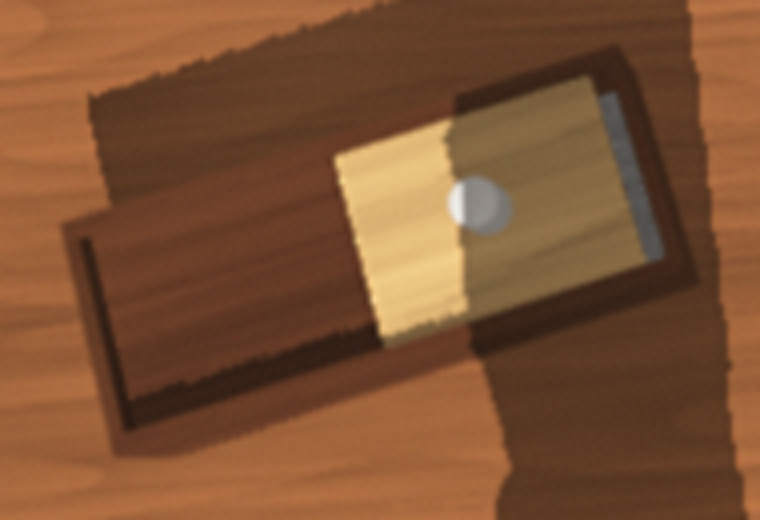

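```bash
python3 - <<'E'
from h import *
p=bot.snapshot('top')
c=[at_z(p,(100+x/4,180+y/4),65)[:2] for x,y in((335,155),(590,75),(645,260),(383,348))]
c=np.array(c);print(c.round(1),c.mean(0))
for a,b in((1,0),(2,3),(3,0),(2,1)):
    d=c[b]-c[a];print(np.linalg.norm(d),np.degrees(np.arctan2(d[1],d[0])))
print(at_z(p,(100+480/4,180+206/4),95))
E
```

```text
[[538.6 205.3]
 [568.5  71.1]
 [469.8  48.8]
 [437.4 183.7]] [503.58944802 127.24390193]
137.4582060356748 102.56804807452355
138.71882978535723 103.4982036216824
103.51641776173639 12.047020187973374
101.26068411330621 12.738370019836834
[500.01366386 124.46383199  95.        ]
```

Emit:
step_arm --increments '[[1, [-0.3, 0, -0.3], 0], [1, [-0.5, 0, -0.5], 0], [1, [-0.7, 0, -0.7], 0], [1, [-0.9, 0, -0.9], 0], [1, [-1, 0, -1], 0]]'

```text
time_s: 1.62
ee_pos: [222.3, -420.8, 404.9]
tool_rot: [-0.327, 2.05, -2.051]
wrist_force: [0.9, 0.3, 0.4]
gripper_width: 1.002
```

Emit:
step_arm --increments '[[1, [-0.3, 0, -0.3], 0], [1, [-0.5, 0, -0.5], 0], [1, [-0.7, 0, -0.7], 0], [1, [-0.9, 0, -0.9], 0], [1, [-1, 0, -1], 0]]'

```text
time_s: 2.25
ee_pos: [274.0, -319.0, 405.0]
tool_rot: [-0.328, 2.049, -2.051]
wrist_force: [-0.5, -0.9, 0.2]
gripper_width: 1.002
```

Emit:
step_arm --increments '[[1, [-0.3, 0, -0.3], 0], [1, [-0.5, 0, -0.5], 0], [1, [-0.7, 0, -0.7], 0], [1, [-0.9, 0, -0.9], 0], [1, [-1, 0, -1], 0]]'

```text
time_s: 2.88
ee_pos: [325.5, -217.4, 405.1]
tool_rot: [-0.328, 2.048, -2.051]
wrist_force: [1.0, 0.9, -0.2]
gripper_width: 0.998
```

Emit:
step_arm --increments '[[1, [-0.3, 0, -0.3], 0], [1, [-0.5, 0, -0.5], 0], [1, [-0.7, 0, -0.7], 0], [1, [-0.9, 0, -0.9], 0], [1, [-1, 0, -1], 0]]'

```text
time_s: 3.5
ee_pos: [376.9, -116.0, 405.0]
tool_rot: [-0.329, 2.047, -2.051]
wrist_force: [-0.2, -0.4, 0.8]
gripper_width: 1.001
```

Emit:
step_arm --increments '[[1, [-0.3, 0, -0.3], 0], [1, [-0.5, 0, -0.5], 0], [1, [-0.7, 0, -0.7], 0], [1, [-0.9, 0, -0.9], 0], [1, [-1, 0, -1], 0]]'

```text
time_s: 4.12
ee_pos: [428.2, -14.6, 404.7]
tool_rot: [-0.33, 2.046, -2.051]
wrist_force: [0.6, -0.6, -0.1]
gripper_width: 0.999
```

Emit:
step_arm --increments '[[1, [-0.3, 0, -0.3], -0.1], [1, [-0.5, 0, -0.5], -0.2], [1, [-0.7, 0, -0.7], -0.3], [1, [-0.9, 0, -0.9], -0.4], [1, [-1, 0, -1], -0.5]]'

```text
time_s: 4.75
ee_pos: [479.6, 86.8, 404.4]
tool_rot: [-0.957, 1.538, -1.542]
wrist_force: [-0.2, -0.7, 0.2]
gripper_width: 1.005
```

```bash
cat >> h.py <<'E'
def yaw():
    Rm=R.from_rotvec(bot.read_state()['tool_rot']).as_matrix();return np.degrees(np.arctan2(Rm[1,2],Rm[0,2]))
def plan(x,y,z,yw):
    print('shift',rel([x,y,z]).round(3),'yaw',yaw().round(1),'turn',round(-(((yw-yaw())+180)%360-180)/90,3))
E
python3 -c "
from h import *
plan(503,126,330,13)"
```

```text
shift [-0.571  0.928  0.043] yaw -26.4 turn -0.437
```

Emit:
step_arm --increments '[[1, [-0.2, 0.2, 0.01], -0.1], [1, [-0.4, 0.4, 0.02], -0.2], [1, [-0.57, 0.6, 0.04], -0.3], [1, [-0.57, 0.8, 0.04], -0.4], [1, [-0.57, 0.9, 0.04], -0.44]]'

```text
time_s: 5.38
ee_pos: [502.8, 125.6, 331.1]
tool_rot: [-1.314, 1.035, -1.036]
wrist_force: [0.0, 0.1, -0.8]
gripper_width: 0.999
```

```bash
python3 -c "
from h import *
plan(503,126,252,13)
p=bot.snapshot('scene');save(p,'s1')
p=bot.snapshot('top');save(p,'t1')"
```

```text
shift [-0.007  0.988  0.006] yaw 13.4 turn 0.005
```

View pics/s1.png

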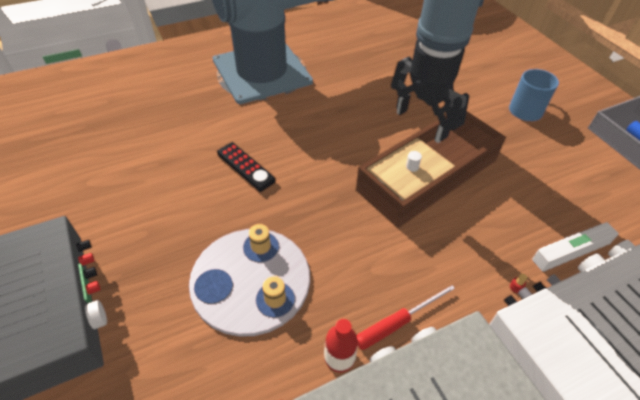

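The gripper straddles the knob at (413,160) with its fingers across the box. Next I go down and close.

Emit:
step_arm --increments '[[1, [0, 0.3, 0], 0], [1, [0, 0.6, 0], 0], [1, [0, 0.85, 0], 0], [1, [0, 0.98, 0], 0], [1, [0, 0.98, 0], 0]]' --squeeze 30

```text
time_s: 6.1
ee_pos: [502.5, 125.0, 252.5]
tool_rot: [-1.314, 1.039, -1.038]
wrist_force: [0.4, -0.5, 0.6]
gripper_width: 0.999
```

Emit:
step_arm --increments '[[-1, [0, 0, 0], 0], [-1, [0, 0, 0], 0], [-1, [0, 0, 0], 0], [-1, [0, 0, 0], 0], [-1, [0, 0, 0], 0]]' --squeeze 30

```text
time_s: 6.72
ee_pos: [504.5, 125.3, 253.7]
tool_rot: [-1.309, 1.034, -1.042]
wrist_force: [6.5, 2.0, -0.6]
gripper_width: 0.287
```

```bash
python3 -c "
from h import *
s=bot.read_state();print(s['gripper_width'],s['wrist_force'],s['ee_pos'],yaw())
p=bot.snapshot('scene');cv2.imwrite('pics/s2.png',cv2.resize(p['color'][80:230,330:530,::-1],None,fx=4,fy=4))"
```

```text
0.28736018827164256 [ 6.52275728  1.96056754 -0.62108225] [504.5348331  125.28372913 253.7017179 ] 13.168064979232724
```

View pics/s2.png

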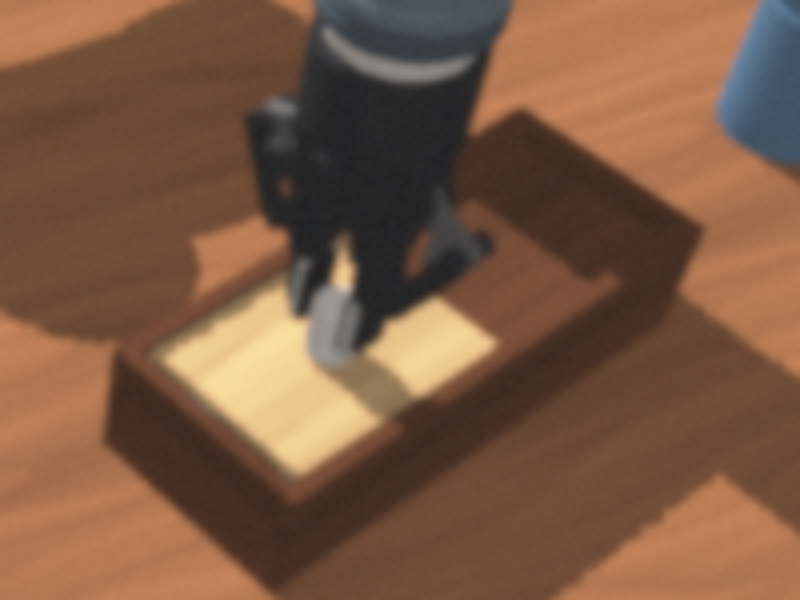

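Emit:
step_arm --increments '[[-1, [-0.15, 0, 0], 0], [-1, [-0.35, 0, 0], 0], [-1, [-0.6, 0, 0], 0], [-1, [-0.8, 0, 0], 0], [-1, [-0.95, 0, 0], 0]]'

```text
time_s: 7.4
ee_pos: [487.0, 200.6, 253.7]
tool_rot: [-1.308, 1.033, -1.041]
wrist_force: [3.2, -0.7, 0.4]
gripper_width: 0.286
```

```bash
python3 -c "
from h import *
s=bot.read_state();print(s['gripper_width'],s['wrist_force'],s['ee_pos'],yaw())
p=bot.snapshot('scene');cv2.imwrite('pics/s3.png',cv2.resize(p['color'][80:230,330:530,::-1],None,fx=4,fy=4))"
```

```text
0.28611984701401055 [ 3.17943249 -0.65599781  0.41982151] [487.03067276 200.55716776 253.69019324] 13.22252018549011
```

View pics/s3.png

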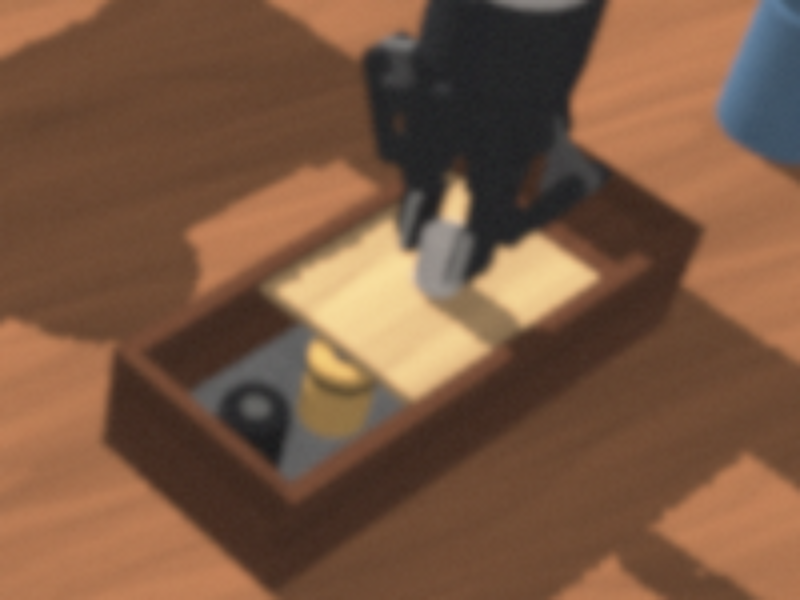

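The lid is sliding. The brass foot (crop 338,385) is on the +y side and the black one (255,415) is near the end wall. I'll continue.

Emit:
step_arm --increments '[[-1, [-0.15, 0, 0], 0], [-1, [-0.3, 0, 0], 0], [-1, [-0.42, 0, 0], 0], [-1, [-0.5, 0, 0], 0], [-1, [-0.55, 0, 0], 0]]'

```text
time_s: 8.07
ee_pos: [476.7, 244.7, 253.7]
tool_rot: [-1.307, 1.033, -1.041]
wrist_force: [3.1, -0.4, 0.5]
gripper_width: 0.289
```

Emit:
step_arm --increments '[[-1, [-0.04, 0, 0], 0], [-1, [-0.07, 0, 0], 0], [-1, [-0.1, 0, 0], 0], [-1, [-0.12, 0, 0], 0], [-1, [-0.12, 0, 0], 0]]'

```text
time_s: 8.7
ee_pos: [475.1, 252.0, 253.7]
tool_rot: [-1.311, 1.03, -1.044]
wrist_force: [4.2, -12.4, 2.1]
gripper_width: 0.29
```

```bash
python3 -c "
from h import *
s=bot.read_state();print(s['gripper_width'],s['wrist_force'],s['ee_pos'],yaw())
p=bot.snapshot('scene');cv2.imwrite('pics/s4.png',cv2.resize(p['color'][80:230,330:530,::-1],None,fx=4,fy=4))"
```

```text
0.28972512233068914 [  4.15822443 -12.44412994   2.12010829] [475.1401697  251.95204177 253.69434389] 13.2735876507362
```

View pics/s4.png

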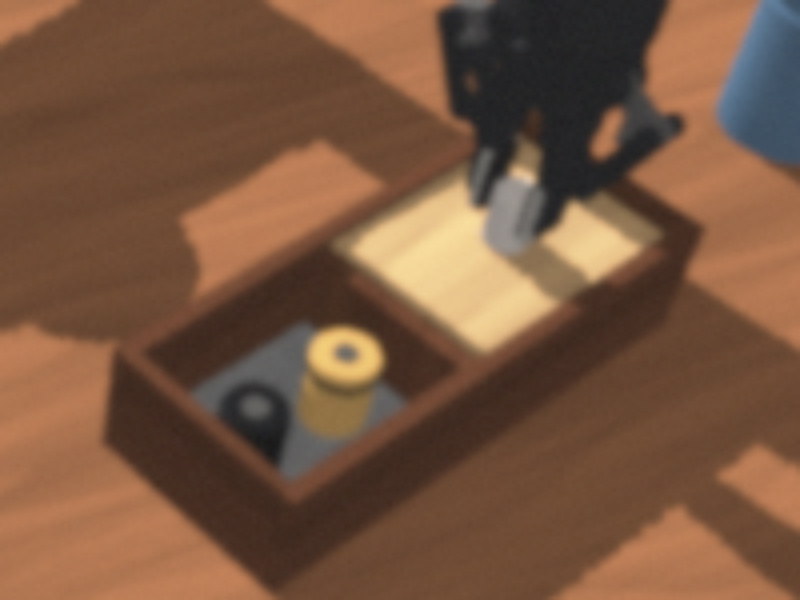

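The lid is at its stop: 12 N of resistance, and the compartment is fully clear. I release, rise, and then locate the feet.

Emit:
step_arm --increments '[[1, [0, 0, 0], 0], [1, [0, 0, 0], 0], [1, [0, 0, 0], 0], [1, [0, -0.4, 0], 0], [1, [0, -0.9, 0], 0]]'

```text
time_s: 9.38
ee_pos: [474.1, 252.6, 325.5]
tool_rot: [-1.314, 1.032, -1.042]
wrist_force: [0.7, 0.1, 0.3]
gripper_width: 1.004
```

Emit:
step_arm --increments '[[0.5, [0.2, 0, 0], 0], [0.5, [0.5, 0, 0], 0], [0.5, [0.7, 0, 0], 0], [0.5, [0.8, 0, 0], 0], [0.5, [0.8, 0, 0], 0]]'

```text
time_s: 10.0
ee_pos: [488.9, 189.8, 325.5]
tool_rot: [-1.314, 1.034, -1.042]
wrist_force: [-0.6, -0.5, -0.1]
gripper_width: 0.751
```

```bash
python3 - <<'E'
from h import *
s=bot.read_state();print(s['gripper_width'],s['ee_pos'],yaw())
for n in('scene','top'):
    p=bot.snapshot(n);save(p,n+'5');P=cloud(p)
    for t in('foot_mid','black_foot_mid','lid_knob'):
        for r in bot.masks_of(t,p)[:3]:
            g=r['region'];ys,xs=np.nonzero(g);Q=P[g];zt=np.percentile(Q[:,2],95)
            if t=='lid_knob': b=(90,105)
            else: b=(48,60)
            z=Q[(Q[:,2]>b[0])&(Q[:,2]<b[1])]
            print(n,t,r['p'],g.sum(),r['point'],np.median(Q,0).round(1),'top',len(z),z.mean(0).round(1) if len(z) else '', cv2.minEnclosingCircle(z[:,:2].astype(np.float32)) if len(z) else '')
E
```

```text
0.7512806004988493 [488.90959285 189.82207503 325.51037718] 13.218454243593738
scene foot_mid 0.69 401 [413.3, 173.7] [508.5 134.8  49.3] top 210 [503.4 139.9  53.3] ((502.31396484375, 141.13720703125), 18.15557861328125)
scene black_foot_mid 0.51 261 [391.4, 183.2] [518.5  81.3  53.4] top 211 [515.1  80.4  53.6] ((514.21240234375, 81.97504425048828), 18.343517303466797)
scene lid_knob 0.69 2203 [454.3, 142.8] [482.6 242.   66. ] top 72 [481.2 251.1  96. ] ((476.22052001953125, 253.3992156982422), 12.737752914428711)
top foot_mid 0.83 273 [217.6, 234.4] [498.2 138.2  52.2] top 214 [499.7 141.5  52.6] ((499.7188720703125, 141.505126953125), 17.391843795776367)
top black_foot_mid 0.56 297 [244.0, 226.6] [509.8  79.4  52.2] top 234 [512.3  81.8  52.7] ((512.169189453125, 82.15383911132812), 18.102001190185547)
top lid_knob 0.86 1752 [177.9, 265.7] [460.7 226.   64.9] top 43 [468.4 257.2  96.5] ((469.451416015625, 256.695068359375), 10.213096618652344)
```

View pics/scene5.png

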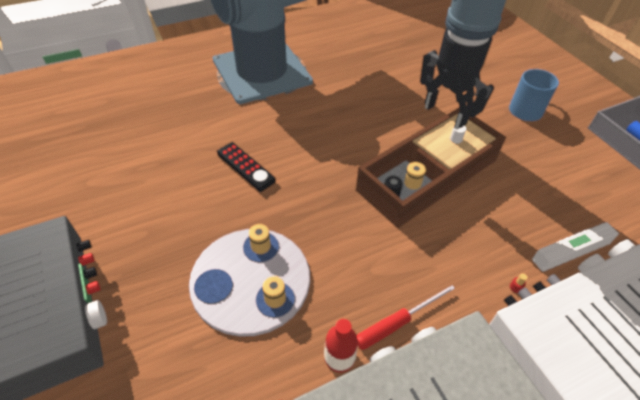

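View pics/top5.png

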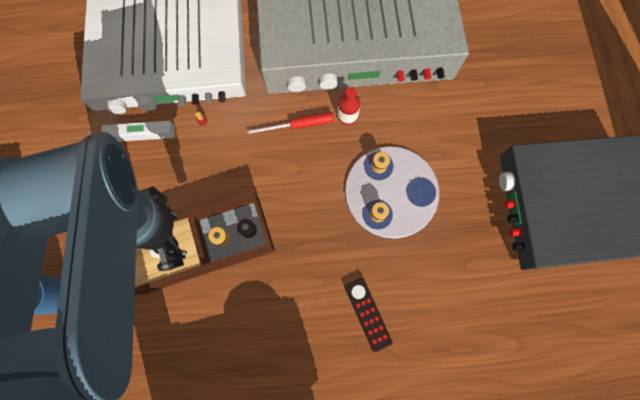

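Both views show the brass foot at about (501,141) and the black one at about (513,82). The lid is parked open.

```bash
python3 -c "
from h import *
plan(501.5,141.3,195,13)"
```

```text
shift [0.626 1.64  0.012] yaw 13.3 turn 0.004
```

Emit:
step_arm --increments '[[0.3, [0.3, 0, 0.01], 0], [0.3, [0.63, 0.1, 0.01], 0], [0.3, [0.63, 0.4, 0.01], 0], [0.3, [0.63, 0.7, 0.01], 0], [0.3, [0.63, 0.7, 0.01], 0]]'

```text
time_s: 11.02
ee_pos: [500.4, 141.4, 268.7]
tool_rot: [-1.317, 1.035, -1.039]
wrist_force: [0.6, 0.1, 0.3]
gripper_width: 0.652
```

```bash
python3 -c "
from h import *
plan(501.5,141.3,195,13);print(bot.read_state()['gripper_width'])
p=bot.snapshot('scene');cv2.imwrite('pics/s6.png',cv2.resize(p['color'][80:230,330:530,::-1],None,fx=4,fy=4))"
```

```text
shift [-0.002  0.921  0.016] yaw 13.3 turn 0.004
0.6524772060833709
```

View pics/s6.png

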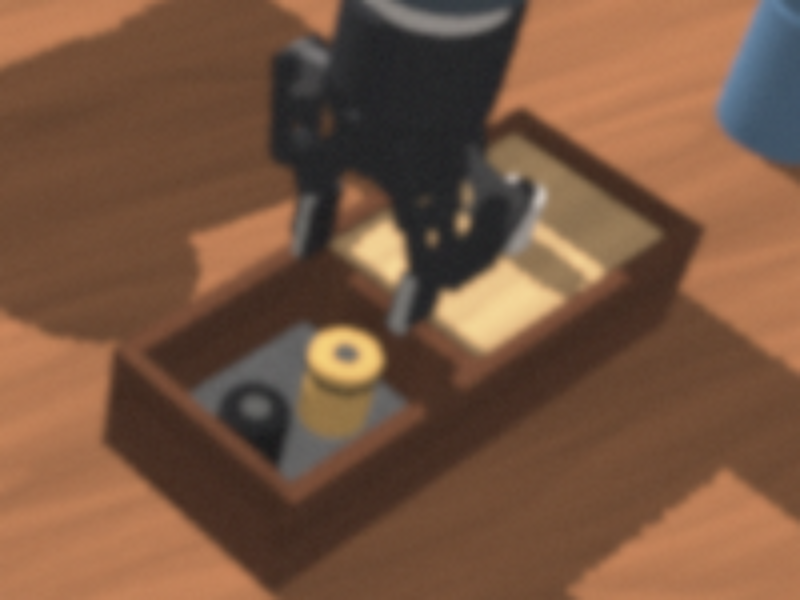

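The fingers are aligned around the foot, allowing for perspective. I'll go down in two stages.

Emit:
step_arm --increments '[[0.3, [0, 0.15, 0.01], 0], [0.3, [0, 0.3, 0.02], 0], [0.3, [0, 0.45, 0.02], 0], [0.3, [0, 0.55, 0.02], 0], [0.3, [0, 0.55, 0.02], 0]]'

```text
time_s: 11.7
ee_pos: [502.3, 141.5, 225.1]
tool_rot: [-1.316, 1.034, -1.04]
wrist_force: [0.3, -0.1, 0.2]
gripper_width: 0.651
```

Emit:
step_arm --increments '[[0.3, [0, 0.1, 0], 0], [0.3, [0, 0.2, 0], 0], [0.3, [0, 0.3, 0], 0], [0.3, [0, 0.37, 0], 0], [0.3, [0, 0.37, 0], 0]]'

```text
time_s: 12.32
ee_pos: [502.2, 141.4, 196.7]
tool_rot: [-1.316, 1.034, -1.04]
wrist_force: [-6.5, -0.6, 13.7]
gripper_width: 0.653
```

```bash
python3 -c "
from h import *
plan(501.5,141.3,195,13);print(bot.read_state()['gripper_width'])
p=bot.snapshot('scene');cv2.imwrite('pics/s7.png',cv2.resize(p['color'][80:230,330:530,::-1],None,fx=4,fy=4))"
```

```text
shift [-0.001  0.021 -0.009] yaw 13.3 turn 0.004
0.6531850547858915
```

View pics/s7.png

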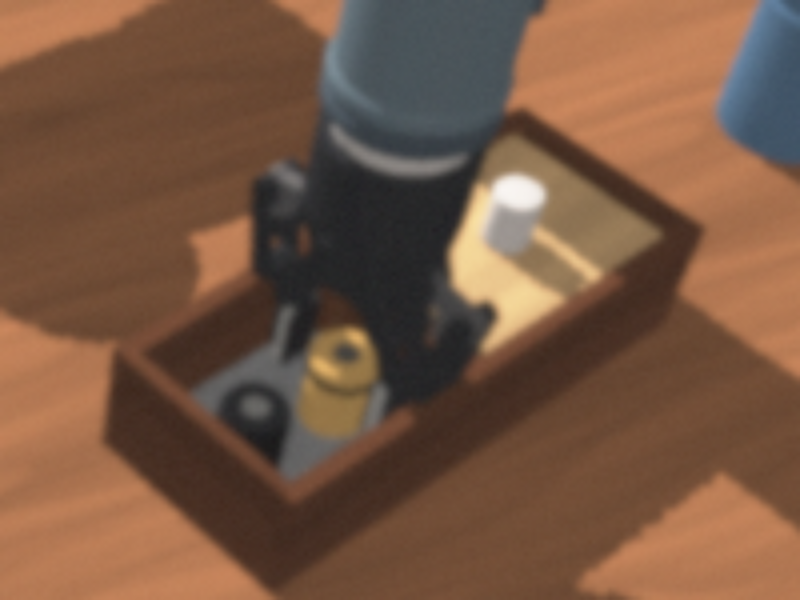

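The right-hand finger linkage touches the +x rim (13.7 N up). I'll back up a few mm, narrow the opening, then close.

Emit:
step_arm --increments '[[0.3, [0, -0.06, -0.01], 0], [0.3, [0, -0.08, -0.01], 0], [0.1, [0, -0.08, -0.01], 0], [0.1, [0, -0.08, -0.01], 0], [0.1, [0, -0.08, -0.01], 0]]' --squeeze 40

```text
time_s: 13.0
ee_pos: [501.4, 141.2, 202.8]
tool_rot: [-1.316, 1.034, -1.04]
wrist_force: [0.3, 0.7, 0.3]
gripper_width: 0.552
```

```bash
python3 -c "
from h import *
plan(501.5,141.3,195,13);s=bot.read_state();print(s['gripper_width'],s['wrist_force'])"
```

```text
shift [-0.001  0.098  0.002] yaw 13.3 turn 0.004
0.5520034147265587 [0.32060391 0.72114495 0.25047425]
```

Free. I'll go back down a little with the narrower opening, then close.

Emit:
step_arm --increments '[[0.1, [0, 0.04, 0], 0], [0.1, [0, 0.07, 0], 0], [0.1, [0, 0.07, 0], 0], [-1, [0, 0.07, 0], 0], [-1, [0, 0.07, 0], 0]]' --squeeze 40

```text
time_s: 13.62
ee_pos: [501.7, 141.2, 197.5]
tool_rot: [-1.315, 1.033, -1.04]
wrist_force: [1.0, 0.5, 0.2]
gripper_width: 0.405
```

Emit:
step_arm --increments '[[-1, [0, 0, 0], 0], [-1, [0, 0, 0], 0], [-1, [0, 0, 0], 0], [-1, [0, 0, 0], 0], [-1, [0, 0, 0], 0]]'

```text
time_s: 14.25
ee_pos: [501.7, 141.2, 197.5]
tool_rot: [-1.315, 1.033, -1.04]
wrist_force: [-0.2, -0.8, 0.2]
gripper_width: 0.411
```

```bash
python3 -c "
from h import *
plan(501.5,141.3,195,13);s=bot.read_state();print(s['gripper_width'],s['wrist_force'])
p=bot.snapshot('scene');cv2.imwrite('pics/s8.png',cv2.resize(p['color'][80:230,330:530,::-1],None,fx=4,fy=4))"
```

```text
shift [-0.002  0.031 -0.002] yaw 13.3 turn 0.004
0.41113664406423306 [-0.18441451 -0.82710897  0.18962645]
```

View pics/s8.png

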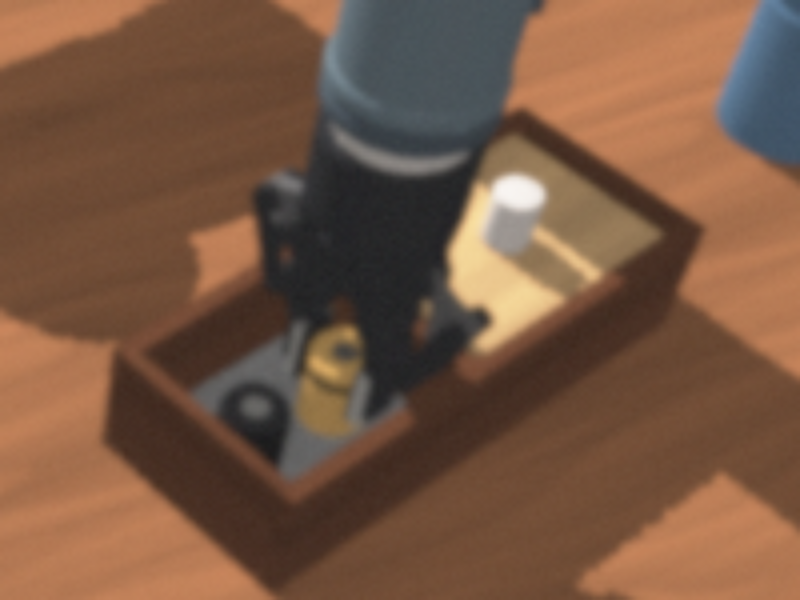

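Emit:
step_arm --increments '[[-1, [0, -0.1, 0], 0], [-1, [0, -0.3, 0], 0], [-1, [0, -0.5, 0], 0], [-1, [0, -0.75, 0], 0], [-1, [0, -1, 0], 0]]' --squeeze 60

```text
time_s: 14.92
ee_pos: [501.6, 141.8, 279.2]
tool_rot: [-1.315, 1.032, -1.041]
wrist_force: [0.5, 0.9, -4.3]
gripper_width: 0.403
```

Emit:
step_arm --increments '[[-1, [0, -0.1, 0], 0], [-1, [0, -0.2, 0], 0], [-1, [0, -0.3, 0], 0], [-1, [0, -0.3, 0], 0], [-1, [0, -0.3, 0], 0]]'

```text
time_s: 15.55
ee_pos: [501.4, 141.9, 302.7]
tool_rot: [-1.316, 1.033, -1.04]
wrist_force: [0.5, -0.7, -4.0]
gripper_width: 0.402
```

```bash
python3 -c "
from h import *
plan(562.7,-304,300,13);s=bot.read_state();print(s['gripper_width'],s['wrist_force'])
p=bot.snapshot('scene');save(p,'s9')"
```

```text
shift [ 5.6    0.071 -0.54 ] yaw 13.3 turn 0.004
0.4015812042579003 [ 0.49529869 -0.69954288 -4.00687572]
```

View pics/s9.png

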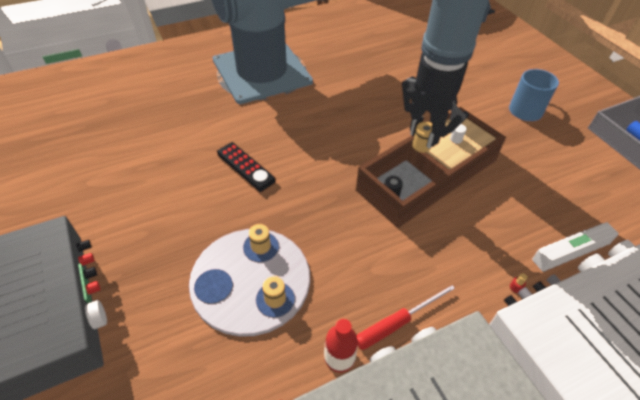

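The foot is held (425,137), and the black foot is still in the box (394,184). Now I carry it to the pad.

Emit:
step_arm --increments '[[-1, [0.15, 0, 0], 0], [-1, [0.35, 0, 0], 0], [-1, [0.55, 0, 0], 0], [-1, [0.75, 0, 0], 0], [-1, [0.95, 0, 0], 0]]'

```text
time_s: 16.23
ee_pos: [519.2, 66.5, 303.1]
tool_rot: [-1.315, 1.034, -1.041]
wrist_force: [-0.3, -0.2, -3.2]
gripper_width: 0.404
```

Emit:
step_arm --increments '[[-1, [0.2, 0, 0], 0], [-1, [0.4, 0, 0], 0], [-1, [0.6, 0, 0], 0], [-1, [0.8, 0, -0.05], 0], [-1, [1, 0, -0.1], 0]]'

```text
time_s: 16.85
ee_pos: [529.7, -14.2, 303.6]
tool_rot: [-1.316, 1.034, -1.041]
wrist_force: [0.5, -0.5, -4.3]
gripper_width: 0.403
```

Emit:
step_arm --increments '[[-1, [0.2, 0, -0.02], 0], [-1, [0.4, 0, -0.04], 0], [-1, [0.6, 0, -0.06], 0], [-1, [0.8, 0, -0.08], 0], [-1, [1, 0, -0.1], 0]]'

```text
time_s: 17.48
ee_pos: [540.5, -95.0, 304.1]
tool_rot: [-1.316, 1.034, -1.04]
wrist_force: [0.3, 0.1, -4.0]
gripper_width: 0.398
```

Emit:
step_arm --increments '[[-1, [0.2, 0, -0.02], 0], [-1, [0.4, 0, -0.04], 0], [-1, [0.6, 0, -0.06], 0], [-1, [0.8, 0, -0.08], 0], [-1, [1, 0, -0.1], 0]]'

```text
time_s: 18.1
ee_pos: [551.3, -175.7, 304.6]
tool_rot: [-1.316, 1.034, -1.04]
wrist_force: [0.2, -0.2, -3.6]
gripper_width: 0.398
```

Emit:
step_arm --increments '[[-1, [0.2, 0, -0.02], 0], [-1, [0.4, 0, -0.04], 0], [-1, [0.6, 0, -0.06], 0], [-1, [0.8, 0, -0.08], 0], [-1, [0.9, 0, -0.1], 0]]'

```text
time_s: 18.73
ee_pos: [560.2, -248.8, 305.0]
tool_rot: [-1.315, 1.034, -1.041]
wrist_force: [-0.2, -0.2, -4.8]
gripper_width: 0.402
```

```bash
python3 -c "
from h import *
plan(562.7,-304,300,13);s=bot.read_state();print(s['gripper_width'],s['wrist_force'])"
```

```text
shift [ 0.678  0.068 -0.128] yaw 13.3 turn 0.003
0.40167554100676706 [-0.21715068 -0.20712789 -4.76376179]
```

Emit:
step_arm --increments '[[-1, [0.2, 0, -0.04], 0], [-1, [0.4, 0.1, -0.08], 0], [-1, [0.6, 0.2, -0.13], 0], [-1, [0.68, 0.4, -0.13], 0], [-1, [0.68, 0.5, -0.13], 0]]'

```text
time_s: 19.35
ee_pos: [562.1, -304.6, 263.2]
tool_rot: [-1.315, 1.037, -1.039]
wrist_force: [0.8, 0.9, -3.6]
gripper_width: 0.401
```

```bash
python3 - <<'E'
from h import *
plan(562.7,-304,225,13)
s=bot.read_state();print(s['ee_pos'])
for n in('scene','top'):
    p=bot.snapshot(n);save(p,n+'10');P=cloud(p)
    for t in('foot_mid','pad_top'):
        for r in bot.masks_of(t,p)[:3]:
            g=r['region'];ys,xs=np.nonzero(g);Q=P[g]
            print(n,t,r['p'],g.sum(),r['point'],np.median(Q,0).round(1),at_z(p,r['point'],s['ee_pos'][2]-167).round(1))
    if n=='scene': cv2.imwrite('pics/s10c.png',cv2.resize(p['color'][180:330,150:350,::-1],None,fx=4,fy=4))
E
```

```text
shift [-0.008  0.477  0.011] yaw 13.2 turn 0.003
[ 562.08578714 -304.63084378  263.2025945 ]
scene foot_mid 0.56 108 [201.7, 262.7] [ 571.4 -316.3  109.6] [ 565.5 -308.9   96.2]
scene pad_top 0.82 953 [212.3, 285.0] [ 565.4 -305.    14.8] [ 610.7 -305.6   96.2]
scene pad_top 0.62 105 [197.8, 262.7] [ 571.3 -316.6  105.1] [ 562.9 -314.4   96.2]
```

View pics/s10c.png

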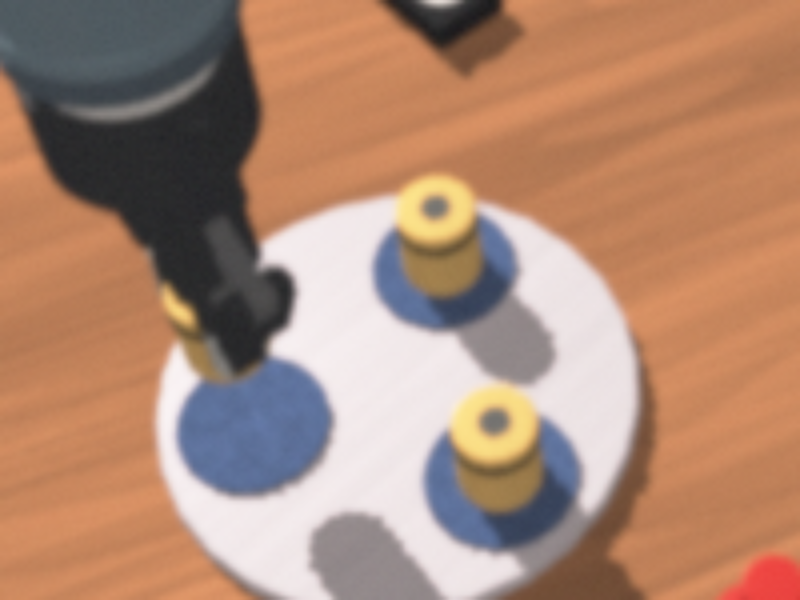

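View pics/top10.png

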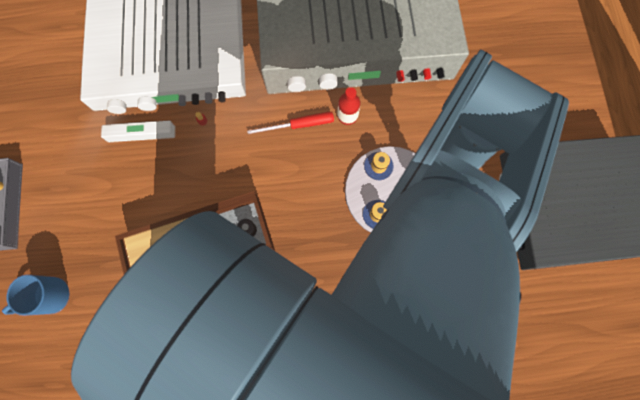

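```bash
python3 - <<'E'
from h import *
p=bot.snapshot('scene')
T=np.linalg.inv(np.array(p['world_from_camera']));K=p['mtx']
def proj(w):
    c=T[:3,:3]@w+T[:3,3];x,y=c[:2]/c[2];s=1+p['k1']*(x*x+y*y);return np.array([K[0,0]*x*s+K[0,2],K[1,1]*y*s+K[1,2]])
img=p['color'][:,:,::-1].copy()
img=cv2.resize(img[180:330,150:350],None,fx=4,fy=4)
X,Y=563.6,-304.6;zm=263.2-167
for z in(zm-22.5,zm+22.5):
    pts=[(proj(np.array([X+18*np.cos(a),Y+18*np.sin(a),z]))-[150,180])*4+1.5 for a in np.linspace(0,6.283,40)]
    cv2.polylines(img,[np.array(pts).astype(np.int32)],True,(0,255,0) if z<zm else (255,0,255),1)
pts=[(proj(np.array([564+33*np.cos(a),-304+33*np.sin(a),15]))-[150,180])*4+1.5 for a in np.linspace(0,6.283,40)]
cv2.polylines(img,[np.array(pts).astype(np.int32)],True,(0,0,255),1)
cv2.imwrite('pics/s11.png',img)
E
```

```text
(no output)
```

View pics/s11.png

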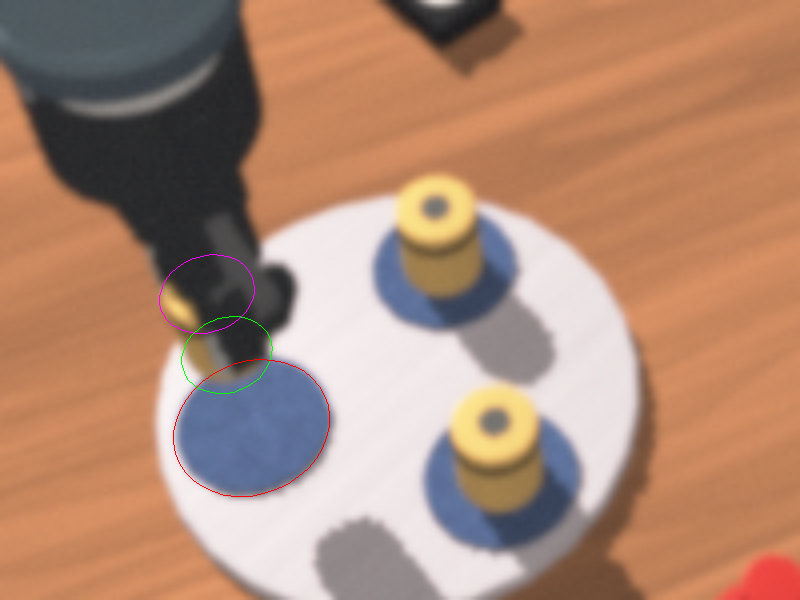

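The overlay matches: the foot is upright and within a few mm of expectation, centred above the pad (252,427). Going down.

Emit:
step_arm --increments '[[-1, [0, 0.15, 0.01], 0], [-1, [0, 0.3, 0.02], 0], [-1, [0, 0.45, 0.02], 0], [-1, [0, 0.56, 0.02], 0], [-1, [0, 0.6, 0.02], 0]]'

```text
time_s: 20.32
ee_pos: [564.2, -304.0, 216.9]
tool_rot: [-1.316, 1.034, -1.04]
wrist_force: [0.3, -0.3, -4.0]
gripper_width: 0.398
```

Emit:
step_arm --increments '[[-1, [0, 0.02, 0], 0], [-1, [0, 0.04, 0], 0], [-1, [0, 0.06, 0], 0], [-1, [0, 0.07, 0], 0], [-1, [0, 0.07, 0], 0]]'

```text
time_s: 20.95
ee_pos: [564.2, -304.0, 211.4]
tool_rot: [-1.316, 1.034, -1.04]
wrist_force: [-0.6, -1.1, -3.8]
gripper_width: 0.401
```

```bash
python3 -c "
from h import *
plan(564,-304,204.5,13);s=bot.read_state();print(s['ee_pos'],s['gripper_width'],s['wrist_force'])
p=bot.snapshot('scene');cv2.imwrite('pics/s12.png',cv2.resize(p['color'][180:330,150:350,::-1],None,fx=4,fy=4))"
```

```text
shift [-0.001  0.086 -0.003] yaw 13.3 turn 0.003
[ 564.224221   -304.0058548   211.38690872] 0.4010996400491777 [-0.62232742 -1.0545676  -3.77865336]
```

View pics/s12.png

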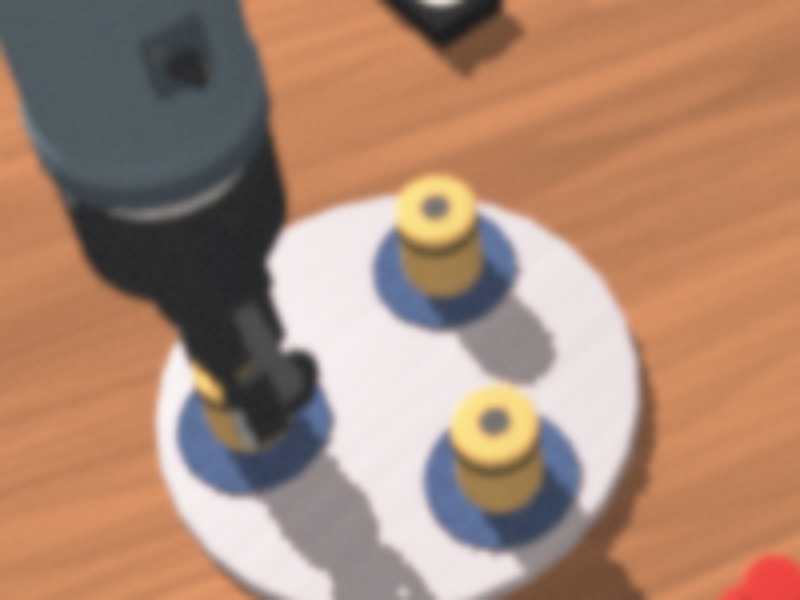

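Emit:
step_arm --increments '[[-1, [0, 0.02, 0], 0], [-1, [0, 0.04, 0], 0], [-1, [0, 0.05, 0], 0], [-1, [0, 0.06, 0], 0], [-1, [0, 0.06, 0], 0]]'

```text
time_s: 21.62
ee_pos: [564.2, -304.0, 206.5]
tool_rot: [-1.316, 1.034, -1.04]
wrist_force: [-0.8, 1.0, -4.2]
gripper_width: 0.407
```

Emit:
step_arm --increments '[[-1, [0, 0.01, 0], 0], [-1, [0, 0.015, 0], 0], [-1, [0, 0.02, 0], 0], [-1, [0, 0.025, 0], 0], [-1, [0, 0.025, 0], 0]]'

```text
time_s: 22.25
ee_pos: [564.2, -304.1, 204.6]
tool_rot: [-1.316, 1.034, -1.04]
wrist_force: [0.4, 0.1, -2.5]
gripper_width: 0.4
```

Contact is starting (-2.5 N). One more nudge.

Emit:
step_arm --increments '[[-1, [0, 0.005, 0], 0], [-1, [0, 0.01, 0], 0], [-1, [0, 0.015, 0], 0], [-1, [0, 0.015, 0], 0], [-1, [0, 0.015, 0], 0]]'

```text
time_s: 22.88
ee_pos: [564.2, -304.0, 204.6]
tool_rot: [-1.316, 1.034, -1.041]
wrist_force: [-3.7, 3.0, 6.2]
gripper_width: 0.406
```

```bash
python3 -c "
from h import *
s=bot.read_state();print(s['ee_pos'],s['gripper_width'],s['wrist_force'])
p=bot.snapshot('scene');cv2.imwrite('pics/s13.png',cv2.resize(p['color'][180:330,150:350,::-1],None,fx=4,fy=4))"
```

```text
[ 564.16395254 -303.99895264  204.56986886] 0.40610936795318686 [-3.68633906  2.9728844   6.15120286]
```

View pics/s13.png

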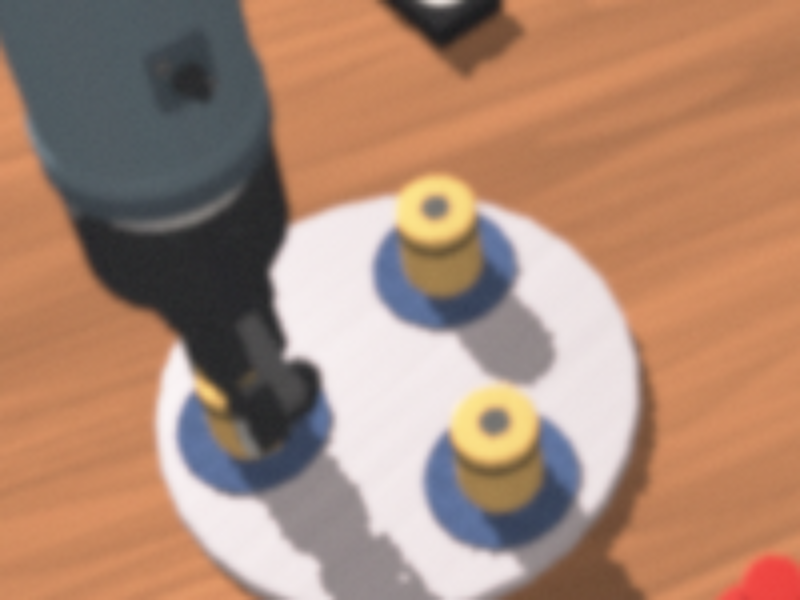

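The foot is on the pad at the predicted height (6 N of contact). Release, then rise.

Emit:
step_arm --increments '[[0.1, [0, 0, 0], 0], [0.2, [0, 0, 0], 0], [0.4, [0, 0, 0], 0], [0.4, [0, 0, 0], 0], [0.4, [0, 0, 0], 0]]'

```text
time_s: 23.55
ee_pos: [564.2, -304.0, 204.4]
tool_rot: [-1.316, 1.034, -1.041]
wrist_force: [-0.3, 0.4, 0.5]
gripper_width: 0.701
```

Emit:
step_arm --increments '[[0.4, [0, -0.1, 0], 0], [0.4, [0, -0.3, 0], 0], [0.4, [0, -0.5, 0], 0], [0.4, [0, -0.7, 0], 0], [0.4, [0, -0.9, 0], 0]]'

```text
time_s: 24.18
ee_pos: [564.2, -303.5, 278.1]
tool_rot: [-1.316, 1.033, -1.041]
wrist_force: [0.4, -0.2, -0.4]
gripper_width: 0.7
```

Emit:
step_arm --increments '[[0.4, [0, -0.3, 0], 0], [0.4, [0.2, -0.6, -0.2], 0], [0.4, [0.4, -0.6, -0.4], 0], [0.4, [0.7, -0.6, -0.7], 0], [0.4, [1, -0.6, -1], 0]]'

```text
time_s: 24.8
ee_pos: [503.6, -400.5, 325.7]
tool_rot: [-1.316, 1.034, -1.04]
wrist_force: [0.6, -0.1, 0.1]
gripper_width: 0.698
```

Emit:
step_arm --increments '[[0.4, [0.2, 0, -0.2], 0], [0.4, [0.4, 0, -0.4], 0], [0.4, [0.6, 0, -0.6], 0], [0.4, [0.8, 0, -0.8], 0], [0.4, [0.8, 0, -0.8], 0]]'

```text
time_s: 25.42
ee_pos: [455.0, -479.1, 326.1]
tool_rot: [-1.315, 1.036, -1.042]
wrist_force: [0.1, -0.3, -0.7]
gripper_width: 0.702
```

```bash
python3 - <<'E'
from h import *
s=bot.read_state();print(s['ee_pos'],s['wrist_force'])
for n in('scene','top'):
    p=bot.snapshot(n);save(p,n+'14');P=cloud(p)
    for t in('foot_mid','black_foot_mid','lid_knob','pad_top'):
        for r in bot.masks_of(t,p)[:4]:
            g=r['region'];Q=P[g];b=(90,105) if t=='lid_knob' else (50,70)
            z=Q[(Q[:,2]>b[0])&(Q[:,2]<b[1])]
            print(n,t,r['p'],g.sum(),r['point'],np.median(Q,0).round(1),len(z),z[:,2].mean().round(1) if len(z) else '',cv2.minEnclosingCircle(z[:,:2].astype(np.float32)) if len(z) else '')
E
```

```text
[ 454.99812005 -479.10937308  326.11193754] [ 0.05594985 -0.28777723 -0.65623235]
scene foot_mid 0.85 621 [212.4, 276.5] [ 572.9 -303.    57.8] 374 58.9 ((563.982666015625, -302.6059265136719), 18.432300567626953)
scene black_foot_mid 0.74 244 [393.5, 182.3] [518.7  82.2  53.3] 192 53.7 ((513.7053833007812, 82.80514526367188), 18.213924407958984)
scene lid_knob 0.63 2259 [455.3, 141.9] [479.3 243.8  66. ] 111 96.5 ((474.46136474609375, 253.74949645996094), 13.807397842407227)
scene pad_top 0.56 547 [216.9, 292.0] [ 575.2 -307.6   14.8] 0  
top foot_mid 0.56 289 [422.8, 188.8] [ 557.6 -300.    58.8] 226 59.1 ((561.0420532226562, -303.5244140625), 17.780181884765625)
top lid_knob 0.93 3362 [162.0, 251.7] [473.3 250.3  64.8] 135 96.3 ((474.2413330078125, 252.96075439453125), 13.19245719909668)
top pad_top 0.87 375 [416.5, 198.8] [ 549.3 -292.6   14.5] 3 52.5 ((573.1934814453125, -290.0461120605469), 3.496999979019165)
```

View pics/scene14.png

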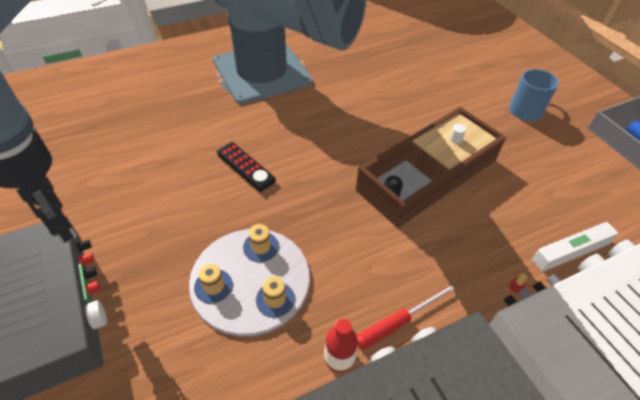

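View pics/top14.png

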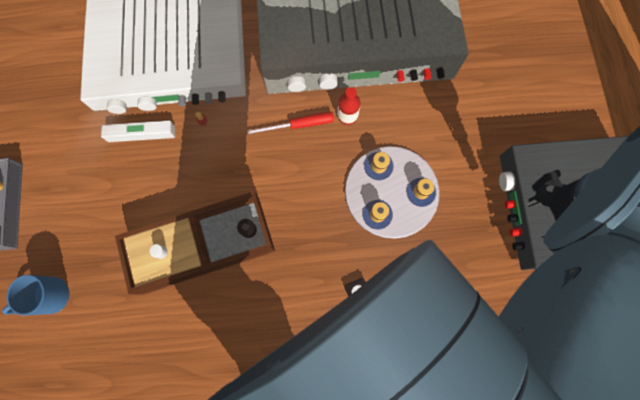

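The brass foot stands upright at (210,280), centred to within about 2 mm on the pad. The lid is fully open, the black foot is in the box, and the gripper is clear. Handing in.

```bash
python3 -c "
from h import *
print(bot.job_done())"
```

```text
the job is handed in; nothing more can be done
None
```

I slid the lid open to its stop, lifted the brass foot out of the box, set it on the bare blue pad and handed the job in at about 26 s. No verdict was reported, so the checks below are my own.

- **Foot:** in the last pictures it stands upright. Its top face is about 59–60 mm above the table, and its centre is within about 1–2 mm of the pad's centre in both cameras. It touched down where predicted, with about 6 N of contact.
- **Lid:** it stopped against about 12 N of resistance. The knob ended at about (474, 253) mm, roughly 130 mm of measured travel from its starting position. I judged the lid to have started about 10 mm open, so I take it as fully open.
- **Black foot:** it is still standing in the box at about (513, 82) mm, with its top at about 53 mm.
- **Gripper:** it is clear of everything, with under 1 N at the wrist.

**Problem on the way:** on the first descent into the box, a finger linkage touched the rim with about 14 N, below the 40 N limit. I backed up, narrowed the opening and went down again without contact.

**Disagreement:** the two cameras differed by about 3 mm in x on both the pad and the foot, so I used averages.

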